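# Set out the gear-casting kit

## Task

Set out the kit for the next gear casting: in the grey tray put the long clamp bar flat in the long compartment, the toothed gear hub-up in the bigger of the two other compartments and the round-flanged bush sleeve-up in the smallest one, each resting on the tray floor. Lay the mould plate on the sloping rest, rib up and running up the slope, square to the rest and roughly in the middle of its width, with its lower short edge against the ledge so that it stays there. Leave the toothless disc, the square-flanged bush, the short bar and the screwdriver where they are.

Things in the scene. Friction and masses are not known exactly. Their poses are not given: they have to be found in the camera images.
- kit_tray: Grey tray fixed to the bench, 164 (x) by 170 (y) mm; floor 4 mm thick, walls and dividers 4 thick, tops at 20 mm. Origin: centre of underside. Inside, in its frame (mm): long compartment (long bar) x -78 to 78, y 11 to 81; bigger other (gear) x -14 to 78, y -81 to 7; smallest (bush) x -78 to -18, y -81 to 7. Left or right, yaw up to 0.2 rad.
- slope_rest: Aluminium sloping rest, fixed, 110 mm wide (y). Origin: centre of underside, axes level. Top rises to +x (away from the robot) at 0.40 rad from x -60, z 18 mm for 130 mm up the slope. Dark ledge across the low end, 12 mm high: its face meets the slope at x -53, z 21. Plate home on the ledge: its underside's centre at x -16, y 0, z 37 mm. Left or right, yaw up to 0.2 rad.
- gear: White plastic gear with 10 teeth, 64 mm across the tooth tips, 14 mm thick, with a round hub 24 mm in diameter on top, up to 44 mm height. Origin: centre of the underside, z up.
- plain_disc: Look-alike, leave it: smooth white disc without teeth, 64 mm in diameter, 14 mm thick, with the same hub as the gear (24 mm, up to 44 mm height). Origin: centre of the underside.
- round_bush: Brass bush with a round flange 40 mm in diameter and 8 mm thick, and a sleeve 26 mm in diameter on top, up to 44 mm height. Origin: centre of the underside, z up.
- square_bush: Look-alike, leave it: brass bush with a square flange 40 by 40 mm, 8 mm thick, and the same 26 mm sleeve up to 44 mm height. Origin: centre of the underside.
- long_bar: Steel clamp bar 100 (x) by 18 (y) by 22 (z) mm with two dark bolt heads on top (12 mm in diameter, 5 mm high, 12 mm from the ends). Origin: centre of the underside, x along the bar, z up.
- short_bar: Look-alike, leave it: the same bar but 60 mm long. Origin: centre of the underside, x along the bar.
- mould_plate: White plastic mould plate 80 (x) by 64 (y) by 10 (z) mm with a rib on top, 50 (x) by 24 (y) mm, rising from 10 to 38 mm height: the grip. Origin: centre of the underside, x along plate and rib, z up. Either short edge may go to the ledge.
- screwdriver: Screwdriver with orange handle, 190 mm long, lying beyond the tray and rest; leave it. Its origin is about mid-length, x along it.
Mind the look-alikes: they are no part of the job. What is shaped like the long_bar but purple is not meant.

How it is judged:
By the outcome, as a careful person would: the job done as asked, in the order asked, and still so for the second after the job is handed in, with the robot touching nothing.
It also fails if it takes over 118 s, if anything falls off the work surface, if the arm or the gripper's body presses on something with over 40 N, if the wrist force passes 120 N, or if a joint passes its speed limit or range.

## Robot

A 7-joint arm with a two-finger parallel gripper is mounted at the origin on the work surface. World frame = base frame: x ahead of the robot, y to its left, z up, the work surface at z = 0. Lengths are in m, angles in rad, forces in N, time in s.
With the tool pointing down it reaches from about 0.35 to 0.9 m from the base axis. Payload 8.1 kg.
Tool frame: the origin (TCP) lies midway between the tips of the shut fingers; the grasp point (between the pads) lies 19 mm behind it; z points along the fingers, y is the line along which they close (so a half turn about z gives the same grasp; the last joint's range is limited). The gripper opens to 92 mm and grips with 3 to 60 N. Pads are 19 mm wide; open, the fingers measure 130 mm over their backs; the gripper's body (75 mm by 190 mm) begins 47 mm behind the grasp point.
Start: joints at [-0.103, 0.434, 0.025, 1.573, -0.012, 1.134, -0.075], TCP at [0.625, -0, 0.227] pointing down, gripper open.
Joint ranges: [-2.62, 2.62], [-0.44, 2.09], [-1.27, 1.32], [0.08, 2.57], [-1.32, 4.46], [0.12, 2], [-2.74, 2.74]. Speed limits (rad/s): [2.22, 2.22, 3.01, 3.01, 3.14, 3.14, 3.14].

## Interface

Orientations are given as a rotation vector (axis times angle).
In Python, from cell import arm gives the robot as it stands.
- The arm moves only by the tool carry_out, never from a script. Its arguments are lists of equal length, an entry for each row: "claw": the finger opening in cm, from 0 to 9.18; "delta_pos": the shift along the tool's x, y, z in cm, a list of three; "angular": the turn, a rotation vector about the tool's x, y, z in rad, a list of three. In form: {"claw": [claw, ...], "delta_pos": [[dx, dy, dz], ...], "angular": [[ax, ay, az], ...]}. A call has 1 to 20 rows; each row shifts and turns the commanded pose from where the row before left it, along the tool's axes as they then stand; what a row does not reach is not made up. A row lasts 1/10 s, in which the tool goes at most 50 mm and 8.59 degrees, less where a joint would pass 70% of its speed; a pose out of reach is approached as far as the arm can. A call with a gripper value outside its range is refused whole. The fingers move at their own pace and stop on an object; "force" is the grip in N (left out, the last holds). Time passes only in rows, so rows that do not move let the fingers close. It gives the time, the measured TCP pose, the force, the opening and the grip force at its end, in the units of the state.
- arm.observe(): the state, without advancing time (a new reading comes with each control period).
- arm.get_image(name): name is "scene" or "side" or "wrist"; returns a dict with "frame" (400x640x3 uint8, red, green, blue), "mtx" (3x3 intrinsics, pixels), "T" (4x4, takes a point from camera to world coordinates). Camera axes: x right, y down, z forward; pixel columns grow to the right and rows downward; lengths in m; the calibration is good to about 2 mm. The wrist camera is an equidistant fisheye: a pixel r from the principal point sees the ray r / f radians off the axis. A picture is of the moment at which its call begins. There is no depth.
- arm.sign_off(): hands the job in; it is judged then, once.
Trained networks look in a picture, given as the dict that the camera call returned (one of the last four; its "shot" number tells which), for a name from the list of things; names that differ only in an ending like _2 or _b are one class to them, and where a whole thing is asked for, a point or a joint stands for the part that bears it (a point fixed in the world has none). Each returns a list of dicts, best first, with "conf" (0 to 1); they miss things now and then, are a little off and sometimes report something else, mostly with a low value. They report only what shows in the picture. A call takes as long as a camera call. They do not tell look-alikes from the thing itself.
- arm.look_for(label, picture): "centre" ([column, row] as shares, 0 to 1, of the picture: columns of its width, rows of its height, amid what is visible of it).
- arm.trace(label, picture): "region" (400x640 bool, what is visible of it) and "centre" ([column, row] as shares, 0 to 1, of the picture: columns of its width, rows of its height, amid what is visible of it).
- arm.place_of(label, picture): "centre" ([column, row] as shares, 0 to 1, of the picture: columns of its width, rows of its height: a listed point, or the origin of a listed thing).
The state is a dict: "clock": time; "joints": joint angles; "dq": joint speeds; "joint_efforts": joint torques, N m; "position": TCP position; "ee_rot": TCP orientation; "force": force on the tool from outside, world axes, zero at the start; "ft_torque": the same for the moment, N m; "width": opening from 0.0 (shut) to 1.0 (fully open); "gripper_force": force on a finger pad.
Only numpy, scipy, OpenCV 4.12 (cv2) and the standard library are available. Lean on these libraries where they do the work, as an engineer would, in place of code of your own. Each camera call takes 0.05 s, during which the arm holds its last target. There are 200 camera calls.

## Working session

There is one attempt and no reset: what is moved stays moved. The work goes in short steps, Python scripts to look and compute and a tool call to move; the robot and the scene stay as the last step left them, time stands still between calls to the robot, and variables do not carry over. Pictures are saved under pics/ and viewed, at most 15 in all, crops included, and the job is handed in when it is done.

Besides the shell and the picture viewer there is one more tool, called after "Call:" as name(argument=value, ...) on one line, values as JSON. carry_out: Moves the arm, as the interface text tells. Its arguments: {"type":"object","properties":{"claw":{"type":"array","items":{"type":"number"}},"delta_pos":{"type":"array","items":{"type":"array","items":{"type":"number"}}},"angular":{"type":"array","items":{"type":"array","items":{"type":"number"}}},"force":{"type":"number"}},"required":["claw","delta_pos","angular"]}

```bash
ls; mkdir -p pics; python3 - <<'E'
from cell import arm
import cv2,numpy as np
print(arm.observe())
for n in ["scene","side","wrist"]:
    p=arm.get_image(n); cv2.imwrite(f"pics/{n}0.png",p["frame"][:,:,::-1]); print(n,p["mtx"].tolist(),np.round(p["T"],3).tolist())
E
```

```text
pics
{'clock': 0.0, 'joints': array([-0.10260572,  0.4352033 ,  0.02498295,  1.57408182, -0.01156948,
        1.1339916 , -0.07511039]), 'dq': array([ 1.15277821e-03, -1.08775796e-03, -1.37802266e-03, -5.27455994e-04,
       -2.32645626e-05, -6.13763035e-04, -7.84602822e-04]), 'joint_efforts': array([ 3.89017032e-04, -6.67853522e+01,  9.84863900e-01, -3.14464223e+01,
       -6.05165795e-02,  4.27553023e-02,  1.12382318e-04]), 'position': array([ 6.24499935e-01, -6.89537865e-05,  2.25963231e-01]), 'ee_rot': array([-2.22083987e+00, -2.22068346e+00,  1.88946780e-03]), 'force': array([ 0.64309848,  0.39493868, -0.13288318]), 'ft_torque': array([ 0.01675919, -0.00624636, -0.04323755]), 'gripper_force': 0.0, 'width': 1.0002739255851525}
scene [[400.4428621372081, 0.0, 311.20499559793365], [0.0, 400.4428621372081, 204.24264768299324], [0.0, 0.0, 1.0]] [[-0.759, 0.569, -0.317, 0.98], [0.651, 0.654, -0.386, 0.576], [-0.012, -0.499, -0.866, 1.179], [0.0, 0.0, 0.0, 1.0]]
side [[367.1366428804386, 0.0, 322.22900993131475], [0.0, 367.1366428804386, 199.93837597807828], [0.0, 0.0, 1.0]] [[0.975, -0.121, 0.187, 0.411], [-0.223, -0.548, 0.806, -0.733], [0.004, -0.828, -0.561, 0.577], [0.0, 0.0, 0.0, 1.0]]
wrist [[309.70691628693146, 0.0, 317.2425737864313], [0.0, 309.70691628693146, 198.01391886999366], [0.0, 0.0, 1.0]] [[1.0, 0.002, -0.001, 0.626], [0.002, -0.966, -0.257, 0.068], [-0.002, 0.257, -0.966, 0.385], [0.0, 0.0, 0.0, 1.0]]
```

View pics/scene0.png

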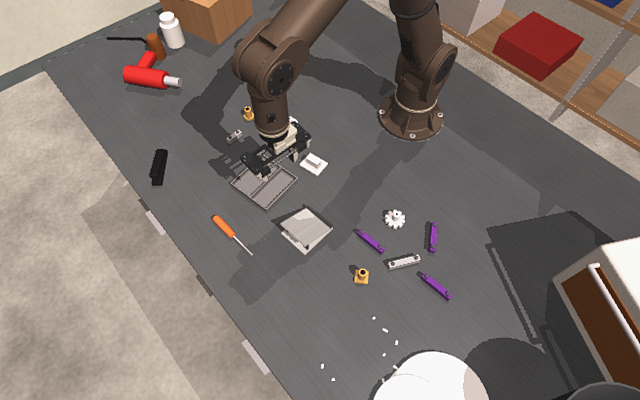

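View pics/side0.png

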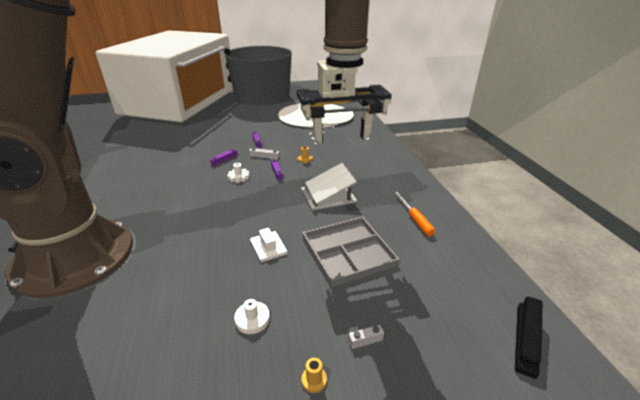

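View pics/wrist0.png

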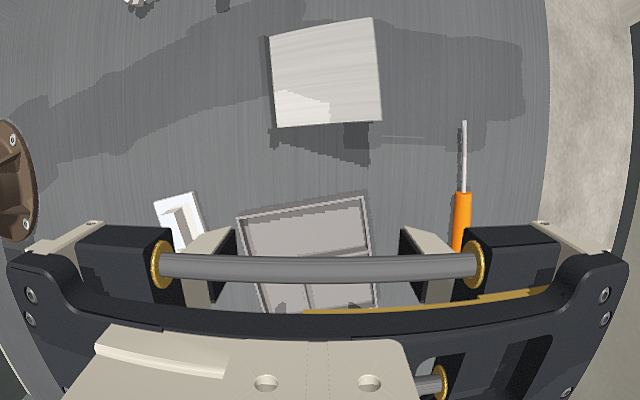

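The scene picture shows the gear at (395,219), a steel bar at (404,262) with three purple bars around it, a brass bush at (361,276), the plate at (313,163), the tray at (264,184) and the rest at (305,230). The side picture also shows the toothless disc at (252,315), a shorter bar at (366,336) and a second bush at (314,375).

Candidates for each item:
- **Gear:** scene (395,219), or the disc at side (252,315).
- **Bush:** scene (361,276), or side (314,375).
- **Bar:** scene (404,262), side (366,336), or the purple bars.

A close crop should settle the bushes.

```bash
cat > h.py <<'E'
import numpy as np,cv2
from scipy.spatial.transform import Rotation as R
from cell import arm
def ray(p,u,v):
    K,T=p["mtx"],p["T"]
    x=(u-K[0,2])/K[0,0]; y=(v-K[1,2])/K[1,1]
    if p.get("fish"):
        r=np.hypot(x,y)+1e-12; d=np.array([x/r*np.sin(r),y/r*np.sin(r),np.cos(r)])
    else: d=np.array([x,y,1.])
    return T[:3,3],T[:3,:3]@d
def at(p,u,v,z):
    o,d=ray(p,u,v); return (o+d*(z-o[2])/d[2])[:2]
def proj(p,X):
    X=np.atleast_2d(X).astype(float); K,T=p["mtx"],p["T"]
    c=(X-T[:3,3])@T[:3,:3]
    if p.get("fish"):
        r=np.hypot(c[:,0],c[:,1])+1e-12; a=np.arctan2(r,c[:,2]); q=c[:,:2]/r[:,None]*a[:,None]
    else: q=c[:,:2]/c[:,2:]
    return q*[K[0,0],K[1,1]]+K[:2,2]
def get(n):
    p=arm.get_image(n); p["fish"]=n=="wrist"; return p
def raw(p): return {k:v for k,v in p.items() if k!="fish"}
def save(p,f,box=None,s=1):
    im=p["frame"][:,:,::-1]
    if box: im=im[box[1]:box[3],box[0]:box[2]]
    im=cv2.resize(im,None,fx=s,fy=s,interpolation=cv2.INTER_CUBIC); cv2.imwrite("pics/"+f,im)
E
python3 - <<'E'
from h import *
names=["gear","plain_disc","round_bush","square_bush","long_bar","short_bar","mould_plate","kit_tray","slope_rest"]
for n in ["scene","side","wrist"]:
    p=get(n)
    for l in names:
        r=arm.place_of(l,p); 
        print(n,l,[(round(q["conf"],2),np.round(np.array(q["centre"])*[640,400]).astype(int).tolist(),np.round(at(p,q["centre"][0]*640,q["centre"][1]*400,0),3).tolist()) for q in r[:4]])
    if n=="scene": a=cv2.resize(p["frame"][190:310,330:470],None,fx=4,fy=4,interpolation=2)
    if n=="side": b=cv2.resize(p["frame"][130:190,200:340],None,fx=4,fy=4,interpolation=2); c=cv2.resize(p["frame"][290:400,220:400],None,fx=3,fy=3,interpolation=2)
W=np.zeros((580,800,3),np.uint8)
a=cv2.resize(a,(400,343));W[:343,:400]=a
c=cv2.resize(c,(400,244));W[:244,400:]=c
W[345:345+235,:548]=cv2.resize(b,(548,235))
cv2.imwrite("pics/crops.png",W[:,:,::-1])
E
```

```text
scene gear [(0.7, [396, 221], [0.378, 0.284]), (0.27, [402, 262], [0.47, 0.398])]
scene plain_disc [(0.38, [286, 127], [0.4, -0.272])]
scene round_bush [(0.72, [287, 126], [0.394, -0.273]), (0.61, [251, 112], [0.456, -0.423]), (0.44, [262, 182], [0.621, -0.13])]
scene square_bush [(0.67, [233, 136], [0.579, -0.369]), (0.63, [360, 278], [0.605, 0.346])]
scene long_bar [(0.56, [431, 238], [0.339, 0.399]), (0.55, [400, 258], [0.466, 0.383]), (0.52, [436, 289], [0.458, 0.523]), (0.51, [372, 243], [0.496, 0.289])]
scene short_bar [(0.5, [289, 126], [0.386, -0.268]), (0.48, [235, 139], [0.581, -0.352])]
scene mould_plate [(0.81, [312, 163], [0.434, -0.077])]
scene kit_tray [(0.83, [264, 181], [0.613, -0.131])]
scene slope_rest [(0.87, [305, 231], [0.629, 0.113])]
side gear [(0.74, [238, 178], [0.376, 0.269])]
side plain_disc [(0.6, [253, 317], [0.385, -0.263])]
side round_bush [(0.64, [250, 318], [0.38, -0.265]), (0.6, [313, 379], [0.472, -0.408])]
side square_bush [(0.74, [307, 160], [0.608, 0.339])]
side long_bar [(0.7, [262, 156], [0.463, 0.4]), (0.6, [224, 161], [0.336, 0.392]), (0.55, [277, 168], [0.501, 0.305]), (0.47, [259, 137], [0.466, 0.557])]
side short_bar [(0.81, [366, 341], [0.578, -0.359]), (0.32, [311, 379], [0.469, -0.407])]
side mould_plate [(0.9, [268, 244], [0.435, -0.06])]
side kit_tray [(0.76, [349, 252], [0.615, -0.127])]
side slope_rest [(0.89, [329, 196], [0.625, 0.111])]
wrist gear [(0.28, [313, 259], [0.62, -0.122])]
wrist plain_disc []
wrist round_bush []
wrist square_bush [(0.49, [458, 187], [0.819, -0.019])]
wrist long_bar []
wrist short_bar []
wrist mould_plate [(0.89, [183, 220], [0.437, -0.066])]
wrist kit_tray [(0.82, [310, 260], [0.616, -0.122])]
wrist slope_rest [(0.95, [319, 75], [0.628, 0.122])]
```

View pics/crops.png

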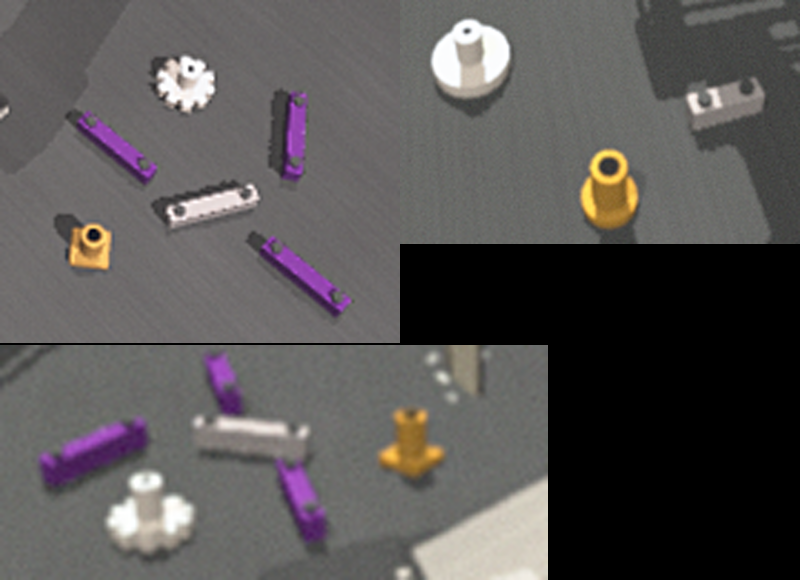

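Choices from the crops: the gear at scene (395,219) has teeth, the steel bar at scene (404,262) is the long one, and the round-flanged bush is at side (313,379). The bush at scene (361,276) has a square flange, and the disc at side (252,315) has no teeth. Next I'll fit the poses to the silhouettes.

```bash
cat > fit.py <<'E'
from h import *
from scipy.optimize import minimize
def box(x0,x1,y0,y1,z0,z1): return np.array([[x,y,z] for x in(x0,x1) for y in(y0,y1) for z in(z0,z1)])/1000
def cyl(r,z0,z1): return np.array([[r*np.cos(t),r*np.sin(t),z] for t in np.linspace(0,6.28,25) for z in(z0,z1)])/1000
c,s=np.cos(.4),np.sin(.4)
slope=np.array([[x,y,z] for y in(-55,55) for x,z in((-60,18),(-60,0),(-60+130*c,18+130*s),(-60+130*c,0),(-53-12*s,21+12*c))])/1000
M=dict(kit_tray=[box(-82,82,-85,85,0,20)],slope_rest=[slope],long_bar=[box(-50,50,-9,9,0,22),box(-44,-32,-5,5,22,27),box(32,44,-5,5,22,27)],
 mould_plate=[box(-40,40,-32,32,0,10),box(-25,25,-12,12,10,38)],gear=[cyl(31,0,14),cyl(12,14,44)],round_bush=[cyl(20,0,8),cyl(13,8,44)])
def xf(q,P,z0=0):
    a=q[2];Rm=np.array([[np.cos(a),-np.sin(a),0],[np.sin(a),np.cos(a),0],[0,0,1]]);return P@Rm.T+[q[0],q[1],z0]
def mask(p,label,q,z0=0,S=4):
    m=np.zeros((400*S,640*S),np.uint8)
    for P in M[label]:
        h=cv2.convexHull(proj(p,xf(q,P,z0)).astype(np.float32)*S).astype(np.int32); cv2.fillConvexPoly(m,h,1)
    return m
def fit(label,views,q0,z0=0,verbose=True):
    best=None
    V=[(p,cv2.resize(r.astype(np.uint8),None,fx=4,fy=4,interpolation=cv2.INTER_NEAREST)) for p,r in views]
    def f(q): return sum(1-(m&r).sum()/max(1,(m|r).sum()) for p,r in V for m in[mask(p,label,q,z0)])/len(V)
    for a in ([q0[2]] if np.isscalar(q0[2]) else q0[2]):
        i=[q0[0],q0[1],a]
        o=minimize(f,i,method="Nelder-Mead",options=dict(initial_simplex=[i]+[list(np.add(i,d)) for d in([.01,0,0],[0,.01,0],[0,0,.15])],xatol=2e-4,fatol=1e-4,maxiter=90))
        if best is None or o.fun<best.fun: best=o
    return best.x,best.fun
def region(label,p,xy,z=0.01,tol=40):
    u=proj(p,[xy[0],xy[1],z])[0]
    r=[t for t in arm.trace(label,p) if np.hypot(*(np.array(t["centre"])*[640,400]-u))<tol]
    return r[0]["region"] if r else None
E
python3 - <<'E'
from fit import *
P={n:get(n) for n in("scene","side","wrist")}
for l,q0,vs in [("kit_tray",(.615,-.127,0.1),("side",)),("slope_rest",(.627,.113,0.),("scene","side","wrist")),("long_bar",(.465,.395,[0,.6,-.6,1.5]),("scene","side")),
 ("mould_plate",(.435,-.065,[0,.5,-.5,1.3]),("scene","side")),("gear",(.377,.275,0),("scene","side")),("round_bush",(.47,-.408,0),("side",))]:
    R_=[(P[v],region(l,P[v],q0[:2])) for v in vs]; R_=[x for x in R_ if x[1] is not None]
    for sub in ([[x] for x in R_] if len(R_)>1 else [])+[R_]:
        q,e=fit(l,sub,q0); print(l,len(sub),np.round(q,4),round(e,3))
E
```

```text
kit_tray 1 [ 0.6157 -0.1241  0.1767] 0.021
slope_rest 1 [0.6284 0.1213 0.0646] 0.102
slope_rest 1 [0.6219 0.1116 0.0802] 0.088
slope_rest 1 [0.6269 0.117  0.0913] 0.07
slope_rest 3 [0.6254 0.1172 0.0835] 0.112
long_bar 1 [0.465 0.395 0.   ] 1.0
long_bar 1 [0.465 0.395 0.   ] 1.0
long_bar 2 [0.465 0.395 0.   ] 1.0
mould_plate 1 [ 0.437  -0.0654  1.786 ] 0.065
mould_plate 1 [ 0.4356 -0.0701  1.7884] 0.058
mould_plate 2 [ 0.4363 -0.0683  1.7909] 0.087
gear 1 [ 0.3817  0.2786 -0.1014] 0.057
gear 1 [0.3819 0.2775 0.0978] 0.144
gear 2 [ 0.3816  0.2788 -0.1138] 0.101
round_bush 1 [ 0.4743 -0.4103  0.0913] 0.066
```

Call:
carry_out(claw=[9, 9, 9, 9, 9, 9, 9, 9, 9], delta_pos=[[3.75, -2, 0], [3.75, -2, 0], [3.75, -2, 0], [3.75, -2, 0], [3.75, -2, 0], [3.75, -2, 0], [3.75, -2, 0], [3.75, -2, 0], [0, 0, 0]], angular=[[0, 0, 0], [0, 0, 0], [0, 0, 0], [0, 0, 0], [0, 0, 0], [0, 0, 0], [0, 0, 0], [0, 0, 0], [0, 0, 0]], force=30)

```text
clock: 3.25
position: [0.461, 0.3066, 0.2269]
ee_rot: [-2.209, -2.229, -0.002]
force: [1.2, 0.1, -0.2]
width: 0.981
gripper_force: 0.0
```

```bash
python3 - <<'E'
from fit import *
print(arm.observe()["position"],arm.observe()["ee_rot"])
P={n:get(n) for n in("scene","side","wrist")}
save(P["wrist"],"w1.png")
for v,p in P.items():
    hsv=cv2.cvtColor(p["frame"],cv2.COLOR_RGB2HSV)
    for t in arm.trace("long_bar",p):
        print(v,round(t["conf"],2),np.round(np.array(t["centre"])*[640,400]),np.median(hsv[t["region"]],axis=0))
        if np.median(hsv[t["region"]][:,1])<60:
            q,e=fit("long_bar",[(p,t["region"])],(.465,.395,[0.3,.9,-.3,-.9,1.5])); print("  fit",np.round(q,4),round(e,3))
E
```

```text
[0.46095946 0.30659589 0.22694912] [-2.20868874e+00 -2.22926092e+00 -2.12497185e-03]
scene 0.81 [372. 242.] [142. 139. 116.]
scene 0.78 [439. 288.] [142.  148.  128.5]
scene 0.56 [432. 236.] [142. 149. 141.]
scene 0.51 [407. 260.] [  3.  18. 192.]
  fit [ 0.471   0.4028 -0.464 ] 0.123
scene 0.26 [249. 112.] [ 16. 153. 179.]
side 0.66 [222. 156.] [142. 150.  97.]
side 0.61 [265. 153.] [ 12.  19. 130.]
  fit [ 0.472   0.3943 -0.4754] 0.113
side 0.56 [276. 166.] [142.  132.5 110.5]
side 0.52 [257. 136.] [142.  144.5 118. ]
side 0.41 [349. 251.] [ 14.  22. 148.]
  fit [0.465 0.395 0.3  ] 1.0
wrist 0.97 [310.  20.] [143. 124. 211.]
wrist 0.95 [324.  94.] [  5.   7. 228.]
  fit [ 0.4716  0.3991 -0.444 ] 0.058
wrist 0.73 [344. 188.] [142. 145. 186.]
wrist 0.56 [216.  95.] [142. 137. 194.]
```

View pics/w1.png

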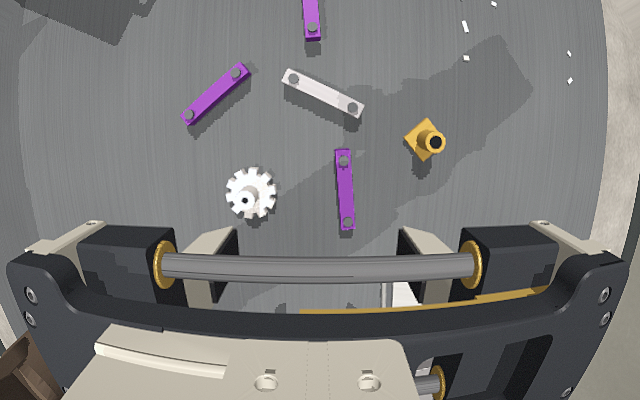

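The wrist picture shows the steel bar at (323,94) with purple bars at (215,95), (345,190) and (311,15), the gear at (251,193) and the square bush at (427,140). The bar fits at (0.4716, 0.3991) with yaw -0.455.

```bash
cat > plan.py <<'E'
from h import *
import sys
# usage: x y z(TCP) closing_angle [tilt]  -> rotation (tool frame) then shift (in the NEW tool frame), cm
def plan(x,y,z,a,tilt=0,yaw=0):
    s=arm.observe(); Rc=R.from_rotvec(s["ee_rot"])
    best=None
    for k in(0,np.pi):
        yv=np.array([np.cos(a+k),np.sin(a+k),0]); zv=np.array([np.sin(tilt)*np.cos(yaw),np.sin(tilt)*np.sin(yaw),-np.cos(tilt)])
        Rd=R.from_matrix(np.column_stack([np.cross(yv,zv),yv,zv])); dr=(Rc.inv()*Rd)
        if best is None or dr.magnitude()<best[0].magnitude(): best=(dr,Rd)
    dr,Rd=best; d=np.array([x,y,z])-s["position"]
    print("pos",np.round(s["position"],4),"j7",round(s["joints"][6],2),"clock",s["clock"])
    print("rot",np.round(dr.as_rotvec(),3),"shift new frame cm",np.round(Rd.inv().apply(d)*100,2),"shift old frame cm",np.round(Rc.inv().apply(d)*100,2))
if __name__=="__main__": plan(*map(float,sys.argv[1:]))
E
python3 plan.py 0.4716 0.3991 0.1 1.116
```

```text
pos [0.4659 0.2985 0.2267] j7 -0.7 clock 3.55
rot [ 0.000e+00  1.000e-03 -1.119e+00] shift new frame cm [ 3.91  9.28 12.67] shift old frame cm [10.07  0.53 12.67]
```

Call:
carry_out(claw=[5, 5, 5, 5, 5, 5, 5, 5, 5, 5, 5, 5, 5, 5], delta_pos=[[0, 0, 0], [0, 0, 0], [0, 0, 0], [0, 0, 0], [0, 0, 0], [0, 0, 0], [0, 0, 0], [0, 0, 0], [1.3, 3.1, 4.2], [1.3, 3.1, 4.2], [1.3, 3.1, 4.2], [0, 0, 0], [0, 0, 0], [0, 0, 0]], angular=[[0, 0, -0.14], [0, 0, -0.14], [0, 0, -0.14], [0, 0, -0.14], [0, 0, -0.14], [0, 0, -0.14], [0, 0, -0.14], [0, 0, -0.14], [0, 0, 0], [0, 0, 0], [0, 0, 0], [0, 0, 0], [0, 0, 0], [0, 0, 0]])

```text
clock: 4.95
position: [0.4715, 0.3924, 0.1108]
ee_rot: [0.705, 3.06, 0.001]
force: [-0.2, 0.1, 0.9]
width: 0.544
gripper_force: 0.0
```

```bash
python3 plan.py 0.4716 0.3991 0.006 1.116; python3 - <<'E'
from fit import *
p=get("wrist"); save(p,"w2.png")
print([(t["conf"],np.array(t["centre"])*[640,400]) for t in arm.trace("long_bar",p)])
print(proj(p,xf((.4716,.3991,-.455),M["long_bar"][0]))[:8].round())
E
```

```text
pos [0.4715 0.3924 0.1108] j7 0.16 clock 4.95
rot [0.001 0.001 0.002] shift new frame cm [ 0.29  0.6  10.48] shift old frame cm [ 0.3   0.59 10.48]
[(0.95, array([260.096,  52.4  ])), (0.91, array([435.2, 122.2])), (0.9, array([324.48, 193.8 ]))]
[[314. 135.]
 [314. 136.]
 [335. 135.]
 [336. 136.]
 [314. 242.]
 [314. 252.]
 [333. 242.]
 [334. 252.]]
```

View pics/w2.png

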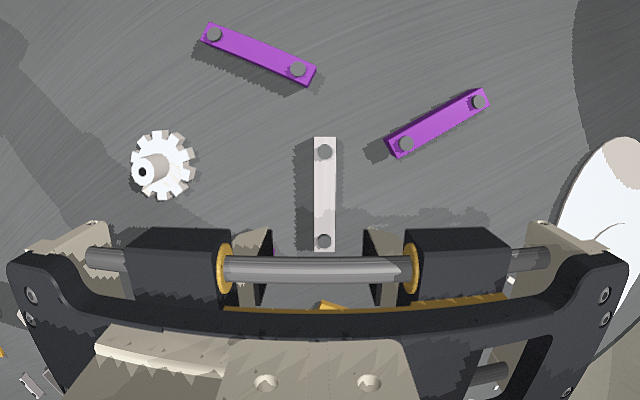

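The bar sits at columns 313-337 and rows 136-252, which matches the fit, so I can lower onto it.

```bash
python3 plan.py 0.4716 0.3991 0.006 1.116
```

```text
pos [0.4716 0.3926 0.1114] j7 0.16 clock 5.05
rot [0.002 0.002 0.002] shift new frame cm [ 0.28  0.58 10.54] shift old frame cm [ 0.3   0.56 10.54]
```

Call:
carry_out(claw=[5, 5, 5, 5, 5, 5, 5, 5, 5], delta_pos=[[0.3, 0.6, 0], [0, 0, 2], [0, 0, 2], [0, 0, 2], [0, 0, 2], [0, 0, 1.5], [0, 0, 0], [0, 0, 0], [0, 0, 0]], angular=[[0, 0, 0], [0, 0, 0], [0, 0, 0], [0, 0, 0], [0, 0, 0], [0, 0, 0], [0, 0, 0], [0, 0, 0], [0, 0, 0]])

```text
clock: 5.95
position: [0.4706, 0.401, 0.0158]
ee_rot: [0.702, 3.061, 0.002]
force: [0.2, -0.9, 0.5]
width: 0.544
gripper_force: 0.0
```

```bash
python3 plan.py 0.4716 0.3991 0.006 1.116
```

```text
pos [0.4706 0.401  0.0158] j7 0.11 clock 5.95
rot [0.002 0.001 0.004] shift new frame cm [-0.17 -0.12  0.98] shift old frame cm [-0.17 -0.13  0.98]
```

Lower the last 1 cm and close.

Call:
carry_out(claw=[5, 5, 1, 1, 1, 1, 1, 1, 1, 1, 1], delta_pos=[[-0.1, -0.1, 0.5], [0, 0, 0.5], [0, 0, 0], [0, 0, 0], [0, 0, 0], [0, 0, 0], [0, 0, 0], [0, 0, 0], [0, 0, 0], [0, 0, 0], [0, 0, 0]], angular=[[0, 0, 0], [0, 0, 0], [0, 0, 0], [0, 0, 0], [0, 0, 0], [0, 0, 0], [0, 0, 0], [0, 0, 0], [0, 0, 0], [0, 0, 0], [0, 0, 0]], force=40)

```text
clock: 7.05
position: [0.4705, 0.3991, 0.0048]
ee_rot: [0.702, 3.062, 0.0]
force: [-0.5, 0.2, 0.5]
width: 0.191
gripper_force: 40.0
```

```bash
python3 plan.py 0.4716 0.3991 0.006 1.116
```

```text
pos [0.4705 0.3991 0.0048] j7 0.11 clock 7.05
rot [0.    0.    0.004] shift new frame cm [-0.1   0.05 -0.12] shift old frame cm [-0.1   0.04 -0.12]
```

Call:
carry_out(claw=[1, 1, 1, 1, 1, 1, 1, 1], delta_pos=[[0, 0, -1], [0, 0, -2], [0, 0, -3], [0, 0, -3], [0, 0, -3], [0, 0, -3], [0, 0, 0], [0, 0, 0]], angular=[[0, 0, 0], [0, 0, 0], [0, 0, 0], [0, 0, 0], [0, 0, 0], [0, 0, 0], [0, 0, 0], [0, 0, 0]])

```text
clock: 7.85
position: [0.4706, 0.3989, 0.1554]
ee_rot: [0.702, 3.061, 0.001]
force: [-0.7, 0.4, -2.0]
width: 0.189
gripper_force: 40.0
```

```bash
python3 - <<'E'
from fit import *
P={n:get(n) for n in("scene","side")}
for l,q0 in [("kit_tray",(.615,-.127,0.17)),("slope_rest",(.627,.117,.08)),("round_bush",(.474,-.41,0))]:
    R_=[(P[v],region(l,P[v],q0[:2])) for v in P]; R_=[x for x in R_ if x[1] is not None]
    for sub in [[x] for x in R_]:
        q,e=fit(l,sub,q0); print(l,np.round(q,4),round(e,3))
        p,r=sub[0]; m=cv2.resize(mask(p,l,q),(640,400),interpolation=cv2.INTER_NEAREST)
        if l!="round_bush": p.setdefault("ov",p["frame"].copy()); p["ov"][cv2.morphologyEx(m,cv2.MORPH_GRADIENT,np.ones((2,2),np.uint8))>0]=[0,255,0]
a=P["scene"]["ov"][120:270,200:360];b=P["side"]["ov"][150:300,280:440]
cv2.imwrite("pics/ov.png",cv2.resize(np.hstack([a,b]),(800,375),interpolation=2)[:,:,::-1])
E
python3 plan.py 0.6076 -0.0788 0.15 1.748
```

```text
kit_tray [ 0.6153 -0.1176  0.1739] 0.037
kit_tray [ 0.616  -0.1241  0.1765] 0.019
slope_rest [0.6259 0.122  0.1376] 0.105
round_bush [ 0.4764 -0.4042 -0.0733] 0.107
round_bush [ 0.4743 -0.4108  0.0154] 0.04
pos [0.4702 0.3987 0.1539] j7 0.17 clock 8.25
rot [-0.001 -0.001 -0.628] shift new frame cm [ -5.11 -49.43   0.39] shift old frame cm [-33.17 -37.     0.42]
```

View pics/ov.png

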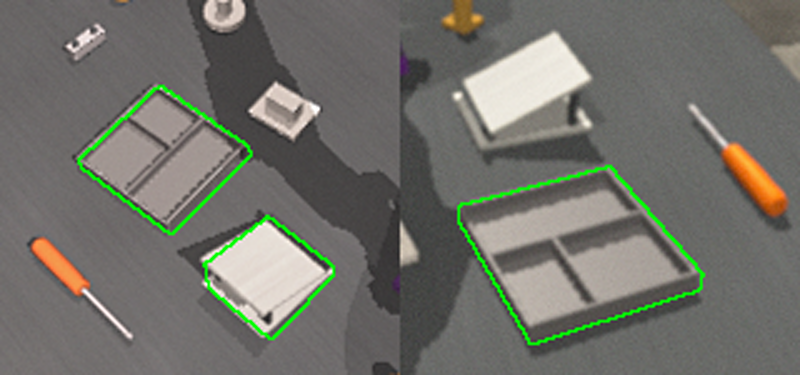

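Call:
carry_out(claw=[1, 1, 1, 1, 1, 1, 1, 1, 1, 1, 1, 1, 1, 1, 1, 1, 1, 1, 1, 1], delta_pos=[[0, 0, 0], [0, 0, 0], [0, 0, 0], [0, 0, 0], [0, 0, 0], [-0.4, -3.8, 0], [-0.4, -3.8, 0], [-0.4, -3.8, 0], [-0.4, -3.8, 0], [-0.4, -3.8, 0], [-0.4, -3.8, 0], [-0.4, -3.8, 0], [-0.4, -3.8, 0], [-0.4, -3.8, 0], [-0.4, -3.8, 0], [-0.4, -3.8, 0], [-0.4, -3.8, 0], [-0.3, -3.6, 0], [0, 0, 0], [0, 0, 0]], angular=[[0, 0, -0.126], [0, 0, -0.126], [0, 0, -0.126], [0, 0, -0.126], [0, 0, -0.126], [0, 0, 0], [0, 0, 0], [0, 0, 0], [0, 0, 0], [0, 0, 0], [0, 0, 0], [0, 0, 0], [0, 0, 0], [0, 0, 0], [0, 0, 0], [0, 0, 0], [0, 0, 0], [0, 0, 0], [0, 0, 0], [0, 0, 0]])

```text
clock: 10.25
position: [0.6082, -0.0771, 0.1541]
ee_rot: [0.277, -3.129, -0.0]
force: [1.0, 0.1, -2.3]
width: 0.198
gripper_force: 40.0
```

```bash
python3 - <<'E'
from h import *
p=get("wrist"); save(p,"w3.png")
E
python3 plan.py 0.6076 -0.0767 0.012 1.748
```

```text
pos [ 0.6081 -0.0755  0.1543] j7 1.59 clock 10.3
rot [ 0.001 -0.     0.002] shift new frame cm [ 0.07 -0.11 14.23] shift old frame cm [ 0.06 -0.13 14.23]
```

View pics/w3.png

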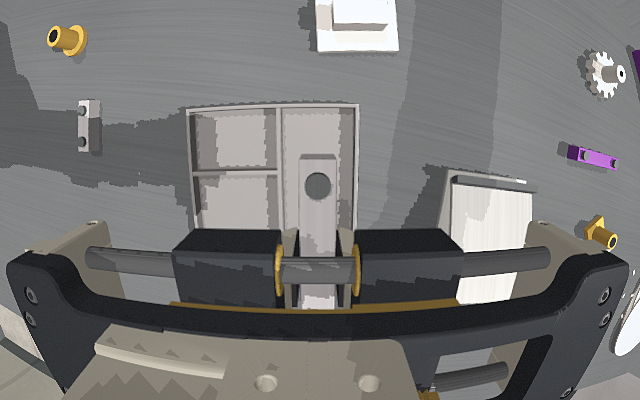

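The bar lies over the long compartment, parallel to it, at columns 298-337. Lowering it now.

Call:
carry_out(claw=[1, 1, 1, 1, 1, 1, 1, 1], delta_pos=[[0, -0.1, 3], [0, 0, 3], [0, 0, 3], [0, 0, 2], [0, 0, 1.5], [0, 0, 0.5], [0, 0, 0], [0, 0, 0]], angular=[[0, 0, 0], [0, 0, 0], [0, 0, 0], [0, 0, 0], [0, 0, 0], [0, 0, 0], [0, 0, 0], [0, 0, 0]])

```text
clock: 11.1
position: [0.6093, -0.0767, 0.0257]
ee_rot: [-0.282, 3.127, -0.0]
force: [-0.0, 0.8, -1.0]
width: 0.194
gripper_force: 40.0
```

```bash
python3 plan.py 0.6076 -0.0767 0.0095 1.748
```

```text
pos [ 0.6093 -0.0767  0.0257] j7 1.52 clock 11.1
rot [-0.     0.002  0.002] shift new frame cm [0.16 0.03 1.62] shift old frame cm [0.17 0.03 1.62]
```

Call:
carry_out(claw=[1, 1, 1, 1, 1, 1, 2.6, 2.6, 2.6, 2.6], delta_pos=[[0, 0, 0.6], [0, 0, 0.5], [0, 0, 0.3], [0, 0, 0.2], [0, 0, 0], [0, 0, 0], [0, 0, 0], [0, 0, 0], [0, 0, 0], [0, 0, 0]], angular=[[0, 0, 0], [0, 0, 0], [0, 0, 0], [0, 0, 0], [0, 0, 0], [0, 0, 0], [0, 0, 0], [0, 0, 0], [0, 0, 0], [0, 0, 0]])

```text
clock: 12.1
position: [0.6086, -0.077, 0.0087]
ee_rot: [-0.281, 3.129, 0.0]
force: [0.6, -0.4, -0.4]
width: 0.283
gripper_force: 0.0
```

Call:
carry_out(claw=[2.6, 2.6, 2.6, 5, 5, 5, 5, 5], delta_pos=[[0, 0, -1], [0, 0, -2], [0, 0, -4], [0, 0, -4], [0, 0, -4], [0, 0, -3], [0, 0, 0], [0, 0, 0]], angular=[[0, 0, 0], [0, 0, 0], [0, 0, 0], [0, 0, 0], [0, 0, 0], [0, 0, 0], [0, 0, 0], [0, 0, 0]])

```text
clock: 12.9
position: [0.6088, -0.0771, 0.1898]
ee_rot: [-0.281, 3.127, -0.001]
force: [-0.7, -0.1, -0.1]
width: 0.542
gripper_force: 0.0
```

```bash
python3 plan.py 0.47 0.285 0.19 1.748
```

```text
pos [ 0.6088 -0.0771  0.1898] j7 1.6 clock 12.9
rot [-0.001  0.002  0.002] shift new frame cm [ 7.280e+00  3.809e+01 -2.000e-02] shift old frame cm [ 7.21 38.1  -0.06]
```

Call:
carry_out(claw=[5, 5, 5, 5, 5, 5, 5, 5, 5, 5, 5, 5], delta_pos=[[0.72, 3.8, 0], [0.72, 3.8, 0], [0.72, 3.8, 0], [0.72, 3.8, 0], [0.72, 3.8, 0], [0.72, 3.8, 0], [0.72, 3.8, 0], [0.72, 3.8, 0], [0.72, 3.8, 0], [0.72, 3.8, 0], [0, 0, 0], [0, 0, 0]], angular=[[0, 0, 0], [0, 0, 0], [0, 0, 0], [0, 0, 0], [0, 0, 0], [0, 0, 0], [0, 0, 0], [0, 0, 0], [0, 0, 0], [0, 0, 0], [0, 0, 0], [0, 0, 0]])

```text
clock: 14.1
position: [0.4687, 0.2844, 0.1875]
ee_rot: [0.285, -3.127, 0.001]
force: [-0.1, -0.2, -0.6]
width: 0.55
gripper_force: 0.0
```

```bash
python3 - <<'E'
from fit import *
p=get("wrist"); r=region("gear",p,(.3818,.278))
print(None if r is None else fit("gear",[(p,r)],(.3818,.278,0)))
E
python3 plan.py 0.3818 0.278 0.08 1.748
```

```text
(array([0.38124175, 0.27672158, 0.08991063]), np.float64(0.14261670445779473))
pos [0.47   0.2826 0.1877] j7 0.89 clock 14.2
rot [-0.001 -0.001  0.001] shift new frame cm [ 8.77  1.11 10.77] shift old frame cm [ 8.75  1.13 10.78]
```

Call:
carry_out(claw=[5, 5, 5, 5, 5, 5, 5, 5, 5, 5], delta_pos=[[2.2, 0.3, 0], [2.2, 0.3, 0], [2.2, 0.3, 0], [2.2, 0.2, 0], [0, 0, 3], [0, 0, 3], [0, 0, 3], [0, 0, 1.8], [0, 0, 0], [0, 0, 0]], angular=[[0, 0, 0], [0, 0, 0], [0, 0, 0], [0, 0, 0], [0, 0, 0], [0, 0, 0], [0, 0, 0], [0, 0, 0], [0, 0, 0], [0, 0, 0]])

```text
clock: 15.2
position: [0.3818, 0.2784, 0.0808]
ee_rot: [0.279, -3.129, 0.001]
force: [-0.5, -0.2, -0.0]
width: 0.544
gripper_force: 0.0
```

```bash
python3 plan.py 0.3815 0.2775 0.019 1.748
```

```text
pos [0.3818 0.2784 0.0808] j7 0.69 clock 15.2
rot [-0.001 -0.001  0.   ] shift new frame cm [ 0.04 -0.08  6.18] shift old frame cm [ 0.04 -0.08  6.18]
```

Call:
carry_out(claw=[5, 5, 5, 5, 5, 5, 1.5, 1.5, 1.5, 1.5, 1.5, 1.5], delta_pos=[[0, -0.1, 2], [0, 0, 2], [0, 0, 1.4], [0, 0, 0.7], [0, 0, 0], [0, 0, 0], [0, 0, 0], [0, 0, 0], [0, 0, 0], [0, 0, 0], [0, 0, 0], [0, 0, 0]], angular=[[0, 0, 0], [0, 0, 0], [0, 0, 0], [0, 0, 0], [0, 0, 0], [0, 0, 0], [0, 0, 0], [0, 0, 0], [0, 0, 0], [0, 0, 0], [0, 0, 0], [0, 0, 0]], force=30)

```text
clock: 16.4
position: [0.3817, 0.2782, 0.0198]
ee_rot: [-0.281, 3.129, -0.0]
force: [-0.5, -0.5, 5.7]
width: 0.253
gripper_force: 30.0
```

```bash
python3 plan.py 0.3815 0.2775 0.019 1.748
```

```text
pos [0.3817 0.2782 0.0198] j7 0.61 clock 16.4
rot [-0.     0.     0.002] shift new frame cm [ 0.03 -0.06  0.08] shift old frame cm [ 0.03 -0.06  0.08]
```

Call:
carry_out(claw=[1.5, 1.5, 1.5, 1.5, 1.5, 1.5, 1.5], delta_pos=[[0, 0, -1], [0, 0, -2], [0, 0, -4], [0, 0, -4], [0, 0, -3], [0, 0, 0], [0, 0, 0]], angular=[[0, 0, 0], [0, 0, 0], [0, 0, 0], [0, 0, 0], [0, 0, 0], [0, 0, 0], [0, 0, 0]])

```text
clock: 17.1
position: [0.3817, 0.2782, 0.1603]
ee_rot: [-0.28, 3.128, 0.001]
force: [-0.1, -0.4, -1.4]
width: 0.253
gripper_force: 30.0
```

```bash
python3 plan.py 0.6537 -0.1528 0.16 1.748
```

```text
pos [0.3817 0.2782 0.1603] j7 0.78 clock 17.1
rot [0.    0.001 0.002] shift new frame cm [-1.918e+01 -4.722e+01  3.000e-02] shift old frame cm [-1.910e+01 -4.725e+01  4.000e-02]
```

Call:
carry_out(claw=[1.5, 1.5, 1.5, 1.5, 1.5, 1.5, 1.5, 1.5, 1.5, 1.5, 1.5, 1.5, 1.5, 1.5, 1.5, 1.5, 1.5, 1.5, 1.5], delta_pos=[[-1.2, -2.95, 0], [-1.2, -2.95, 0], [-1.2, -2.95, 0], [-1.2, -2.95, 0], [-1.2, -2.95, 0], [-1.2, -2.95, 0], [-1.2, -2.95, 0], [-1.2, -2.95, 0], [-1.2, -2.95, 0], [-1.2, -2.95, 0], [-1.2, -2.95, 0], [-1.2, -2.95, 0], [-1.2, -2.95, 0], [-1.2, -2.95, 0], [-1.2, -2.95, 0], [-1.2, -2.95, 0], [0, 0, 0], [0, 0, 0], [0, 0, 0]], angular=[[0, 0, 0], [0, 0, 0], [0, 0, 0], [0, 0, 0], [0, 0, 0], [0, 0, 0], [0, 0, 0], [0, 0, 0], [0, 0, 0], [0, 0, 0], [0, 0, 0], [0, 0, 0], [0, 0, 0], [0, 0, 0], [0, 0, 0], [0, 0, 0], [0, 0, 0], [0, 0, 0], [0, 0, 0]])

```text
clock: 19.0
position: [0.6537, -0.1506, 0.1584]
ee_rot: [0.283, -3.127, -0.002]
force: [-0.2, 1.5, -0.6]
width: 0.25
gripper_force: 30.0
```

```bash
python3 plan.py 0.6537 -0.1528 0.0245 1.748; python3 - <<'E'
from h import *
p=get("wrist"); save(p,"w4.png")
E
```

```text
pos [ 0.6537 -0.1506  0.1584] j7 1.71 clock 19.0
rot [ 0.002 -0.002  0.003] shift new frame cm [ 0.04 -0.22 13.39] shift old frame cm [ 1.000e-02 -2.400e-01  1.339e+01]
```

View pics/w4.png

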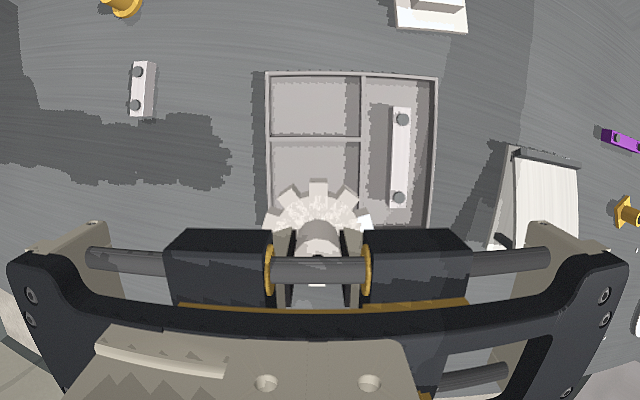

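The bar lies flat in the long compartment at (400,155). The gear is held over the bigger compartment. I'll check the tray pose against the tray corners at (266,71) and (437,77).

```bash
python3 - <<'E'
from fit import *
p=get("wrist")
for q in [(.6157,-.122,.176),(.6157,-.125,.176)]:
  print(proj(p,xf(q,np.array([[-.082,-.085,.02],[-.082,.085,.02],[-.08,.009,.02],[.0,.009,.02],[-.016,-.083,.02]]))).round(1).tolist())
E
python3 plan.py 0.6537 -0.1528 0.0245 1.748
```

```text
[[265.6, 70.7], [438.3, 77.1], [364.1, 73.1], [362.6, 155.1], [267.8, 138.2]]
[[262.6, 70.2], [435.6, 76.3], [361.0, 72.5], [359.6, 154.5], [264.8, 137.7]]
pos [ 0.6541 -0.1505  0.1592] j7 1.71 clock 19.1
rot [ 0.001 -0.001  0.004] shift new frame cm [ 0.08 -0.22 13.47] shift old frame cm [ 0.07 -0.23 13.47]
```

Call:
carry_out(claw=[1.5, 1.5, 1.5, 1.5, 1.5, 1.5, 1.5, 1.5], delta_pos=[[0, -0.2, 3], [0, 0, 3], [0, 0, 3], [0, 0, 2], [0, 0, 1.3], [0, 0, 0], [0, 0, 0], [0, 0, 0]], angular=[[0, 0, 0], [0, 0, 0], [0, 0, 0], [0, 0, 0], [0, 0, 0], [0, 0, 0], [0, 0, 0], [0, 0, 0]])

```text
clock: 19.9
position: [0.656, -0.1539, 0.0382]
ee_rot: [-0.281, 3.127, -0.001]
force: [0.5, -0.1, -0.2]
width: 0.256
gripper_force: 30.0
```

```bash
python3 plan.py 0.6537 -0.1528 0.0240 1.748
```

```text
pos [ 0.656  -0.1539  0.0382] j7 1.66 clock 19.9
rot [-0.001  0.002  0.002] shift new frame cm [0.21 0.15 1.42] shift old frame cm [0.21 0.15 1.42]
```

Call:
carry_out(claw=[1.5, 1.5, 1.5, 1.5, 1.5, 4, 4, 4, 4], delta_pos=[[0.2, 0.1, 0.6], [0, 0, 0.5], [0, 0, 0.3], [0, 0, 0], [0, 0, 0], [0, 0, 0], [0, 0, 0], [0, 0, 0], [0, 0, 0]], angular=[[0, 0, 0], [0, 0, 0], [0, 0, 0], [0, 0, 0], [0, 0, 0], [0, 0, 0], [0, 0, 0], [0, 0, 0], [0, 0, 0]])

```text
clock: 20.8
position: [0.6527, -0.1534, 0.0224]
ee_rot: [0.281, -3.129, -0.0]
force: [0.7, -0.0, 0.0]
width: 0.431
gripper_force: 0.0
```

Call:
carry_out(claw=[4, 4, 4, 5, 5, 5, 5], delta_pos=[[0, 0, -1], [0, 0, -2], [0, 0, -4], [0, 0, -4], [0, 0, -3], [0, 0, 0], [0, 0, 0]], angular=[[0, 0, 0], [0, 0, 0], [0, 0, 0], [0, 0, 0], [0, 0, 0], [0, 0, 0], [0, 0, 0]])

```text
clock: 21.5
position: [0.6532, -0.1534, 0.1639]
ee_rot: [-0.281, 3.127, -0.001]
force: [-0.3, 0.2, -1.4]
width: 0.543
gripper_force: 0.0
```

```bash
python3 plan.py 0.56 -0.395 0.165 1.748
```

```text
pos [ 0.6532 -0.1534  0.1639] j7 1.71 clock 21.5
rot [-0.001  0.002  0.002] shift new frame cm [ 13.43 -22.13  -0.11] shift old frame cm [ 13.47 -22.11  -0.12]
```

Call:
carry_out(claw=[5, 5, 5, 5, 5, 5, 5, 5, 5, 5, 5, 5], delta_pos=[[0, 0, 0], [0, 0, 0], [0, 0, 0], [0, 0, 0], [0, 0, 0], [0, 0, 0], [0, 0, 0], [0, 0, 0], [0, 0, 0], [0, 0, 0], [0, 0, 0], [0, 0, 0]], angular=[[0, 0, 0.143], [0, 0, 0.143], [0, 0, 0.143], [0, 0, 0.143], [0, 0, 0.143], [0, 0, 0.143], [0, 0, 0.143], [0, 0, 0.143], [0, 0, 0.143], [0, 0, 0.143], [0, 0, 0.143], [0, 0, 0]])

```text
clock: 22.7
position: [0.6519, -0.1531, 0.1612]
ee_rot: [-2.018, -2.405, 0.003]
force: [-0.5, -0.1, -0.3]
width: 0.544
gripper_force: 0.0
```

```bash
python3 plan.py 0.49 -0.49 0.165 0.177
```

```text
pos [ 0.6519 -0.1531  0.1612] j7 0.33 clock 22.7
rot [-0.003 -0.    -0.002] shift new frame cm [-30.31 -21.87  -0.38] shift old frame cm [-30.36 -21.8   -0.34]
```

Call:
carry_out(claw=[5, 5, 5, 5, 5, 5, 5, 5, 5, 5, 5, 5], delta_pos=[[-3, -2.2, 0], [-3, -2.2, 0], [-3, -2.2, 0], [-3, -2.2, 0], [-3, -2.2, 0], [-3, -2.2, 0], [-3, -2.2, 0], [-3, -2.2, 0], [-3, -2.2, 0], [-3, -2.2, 0], [0, 0, 0], [0, 0, 0]], angular=[[0, 0, 0], [0, 0, 0], [0, 0, 0], [0, 0, 0], [0, 0, 0], [0, 0, 0], [0, 0, 0], [0, 0, 0], [0, 0, 0], [0, 0, 0], [0, 0, 0], [0, 0, 0]])

```text
clock: 23.9
position: [0.4876, -0.4882, 0.1616]
ee_rot: [-2.014, -2.409, 0.0]
force: [0.0, 0.4, -0.9]
width: 0.541
gripper_force: 0.0
```

```bash
python3 - <<'E'
from fit import *
p=get("wrist"); save(p,"w5.png"); r=region("round_bush",p,(.475,-.409))
print(None if r is None else fit("round_bush",[(p,r)],(.475,-.409,0)))
p=get("scene"); save(p,"s5.png")
E
python3 plan.py 0.4745 -0.4095 0.07 0.177
```

```text
(array([ 0.4751485 , -0.4098933 ,  0.08459122]), np.float64(0.039455581761006275))
pos [ 0.49   -0.4857  0.1622] j7 0.91 clock 24.05
rot [ 0.    -0.001  0.004] shift new frame cm [ 7.77 -0.18  9.22] shift old frame cm [ 7.76 -0.16  9.23]
```

View pics/w5.png

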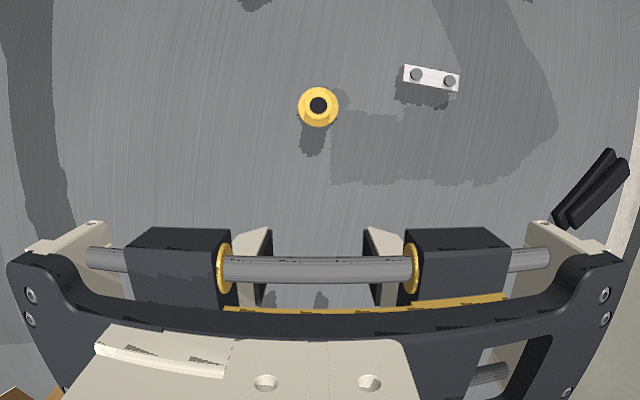

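The wrist picture shows the bush at (318,107) with a round flange, and the short bar at (431,78), well clear of the fingers. The fit gives (0.4751, -0.4099).

Call:
carry_out(claw=[5, 5, 5, 5, 5, 5, 5, 5, 5], delta_pos=[[2.6, -0.1, 0], [2.6, 0, 0], [2.5, 0, 0], [0, 0, 3], [0, 0, 3], [0, 0, 3], [0, 0, 0], [0, 0, 0], [0, 0, 0]], angular=[[0, 0, 0], [0, 0, 0], [0, 0, 0], [0, 0, 0], [0, 0, 0], [0, 0, 0], [0, 0, 0], [0, 0, 0], [0, 0, 0]])

```text
clock: 24.95
position: [0.4758, -0.4121, 0.0744]
ee_rot: [2.014, 2.408, 0.001]
force: [0.0, -0.7, 0.4]
width: 0.545
gripper_force: 0.0
```

```bash
python3 plan.py 0.4751 -0.4099 0.018 0.177
```

```text
pos [ 0.4758 -0.4121  0.0744] j7 0.82 clock 24.95
rot [0.002 0.002 0.001] shift new frame cm [ 0.23 -0.03  5.64] shift old frame cm [ 0.24 -0.04  5.64]
```

Call:
carry_out(claw=[5, 5, 5, 5, 5, 5, 1.8, 1.8, 1.8, 1.8, 1.8, 1.8], delta_pos=[[0.2, 0, 2], [0, 0, 2], [0, 0, 1.1], [0, 0, 0.5], [0, 0, 0], [0, 0, 0], [0, 0, 0], [0, 0, 0], [0, 0, 0], [0, 0, 0], [0, 0, 0], [0, 0, 0]], angular=[[0, 0, 0], [0, 0, 0], [0, 0, 0], [0, 0, 0], [0, 0, 0], [0, 0, 0], [0, 0, 0], [0, 0, 0], [0, 0, 0], [0, 0, 0], [0, 0, 0], [0, 0, 0]])

```text
clock: 26.15
position: [0.4743, -0.4099, 0.0169]
ee_rot: [2.016, 2.409, 0.0]
force: [-0.8, 0.3, 3.9]
width: 0.276
gripper_force: 30.0
```

Call:
carry_out(claw=[1.8, 1.8, 1.8, 1.8, 1.8, 1.8, 1.8], delta_pos=[[0, 0, -1], [0, 0, -2], [0, 0, -4], [0, 0, -4], [0, 0, -3], [0, 0, 0], [0, 0, 0]], angular=[[0, 0, 0], [0, 0, 0], [0, 0, 0], [0, 0, 0], [0, 0, 0], [0, 0, 0], [0, 0, 0]])

```text
clock: 26.85
position: [0.4742, -0.4099, 0.1574]
ee_rot: [2.016, 2.408, 0.0]
force: [0.4, 0.3, -2.2]
width: 0.275
gripper_force: 30.0
```

```bash
python3 - <<'E'
c,s=.9845,.1755
print(.6157-.048*c+.037*s,-.122-.048*s-.037*c)
E
python3 plan.py 0.5749 -0.1669 0.16 0.177
```

```text
0.5749375000000001 -0.16685049999999998
pos [ 0.4742 -0.4099  0.1574] j7 0.82 clock 26.85
rot [ 0.001  0.001 -0.   ] shift new frame cm [22.15 14.19 -0.26] shift old frame cm [22.15 14.19 -0.27]
```

Call:
carry_out(claw=[1.8, 1.8, 1.8, 1.8, 1.8, 1.8, 1.8, 1.8, 1.8, 1.8, 1.8, 1.8], delta_pos=[[2.2, 1.4, 0], [2.2, 1.4, 0], [2.2, 1.4, 0], [2.2, 1.4, 0], [2.2, 1.4, 0], [2.2, 1.4, 0], [2.2, 1.4, 0], [2.2, 1.4, 0], [2.2, 1.4, 0], [2.2, 1.4, 0], [0, 0, 0], [0, 0, 0]], angular=[[0, 0, 0], [0, 0, 0], [0, 0, 0], [0, 0, 0], [0, 0, 0], [0, 0, 0], [0, 0, 0], [0, 0, 0], [0, 0, 0], [0, 0, 0], [0, 0, 0], [0, 0, 0]])

```text
clock: 28.05
position: [0.5724, -0.1679, 0.1551]
ee_rot: [-2.013, -2.409, 0.002]
force: [-1.0, -0.4, -1.6]
width: 0.274
gripper_force: 30.0
```

```bash
python3 plan.py 0.5749 -0.1669 0.021 0.177
```

```text
pos [ 0.5724 -0.1679  0.1551] j7 0.37 clock 28.05
rot [-0.003 -0.001  0.002] shift new frame cm [ 0.05  0.27 13.41] shift old frame cm [ 0.04  0.3  13.41]
```

Call:
carry_out(claw=[1.8, 1.8, 1.8, 1.8, 1.8, 1.8, 1.8, 1.8], delta_pos=[[0, 0.2, 3], [0, 0, 3], [0, 0, 3], [0, 0, 2], [0, 0, 1], [0, 0, 0], [0, 0, 0], [0, 0, 0]], angular=[[0, 0, 0], [0, 0, 0], [0, 0, 0], [0, 0, 0], [0, 0, 0], [0, 0, 0], [0, 0, 0], [0, 0, 0]])

```text
clock: 28.85
position: [0.576, -0.1688, 0.0378]
ee_rot: [2.016, 2.407, 0.001]
force: [-0.7, -0.9, -1.1]
width: 0.277
gripper_force: 30.0
```

```bash
python3 plan.py 0.5749 -0.1669 0.021 0.177
```

```text
pos [ 0.576  -0.1688  0.0378] j7 0.36 clock 28.85
rot [ 0.002  0.001 -0.   ] shift new frame cm [ 0.2  -0.08  1.68] shift old frame cm [ 0.2  -0.08  1.68]
```

Call:
carry_out(claw=[1.8, 1.8, 1.8, 1.8, 1.8, 3.8, 3.8, 3.8, 3.8], delta_pos=[[0.2, 0, 0.6], [0, 0, 0.6], [0, 0, 0.3], [0, 0, 0], [0, 0, 0], [0, 0, 0], [0, 0, 0], [0, 0, 0], [0, 0, 0]], angular=[[0, 0, 0], [0, 0, 0], [0, 0, 0], [0, 0, 0], [0, 0, 0], [0, 0, 0], [0, 0, 0], [0, 0, 0], [0, 0, 0]])

```text
clock: 29.75
position: [0.575, -0.1664, 0.0218]
ee_rot: [2.016, 2.409, 0.0]
force: [0.2, -0.5, 0.4]
width: 0.414
gripper_force: 0.0
```

Call:
carry_out(claw=[3.8, 3.8, 3.8, 5, 5, 5, 5], delta_pos=[[0, 0, -1], [0, 0, -2], [0, 0, -4], [0, 0, -4], [0, 0, -4], [0, 0, 0], [0, 0, 0]], angular=[[0, 0, 0], [0, 0, 0], [0, 0, 0], [0, 0, 0], [0, 0, 0], [0, 0, 0], [0, 0, 0]])

```text
clock: 30.45
position: [0.5754, -0.1664, 0.1732]
ee_rot: [2.015, 2.407, 0.002]
force: [-0.2, 0.9, -0.4]
width: 0.546
gripper_force: 0.0
```

```bash
python3 plan.py 0.436 -0.14 0.17 0.22
```

```text
pos [ 0.5754 -0.1664  0.1732] j7 0.36 clock 30.45
rot [ 0.003  0.001 -0.043] shift new frame cm [  5.62 -13.03   0.32] shift old frame cm [  5.06 -13.26   0.28]
```

Call:
carry_out(claw=[5, 5, 5, 5, 5, 5, 5], delta_pos=[[1.3, -3.3, 0], [1.3, -3.3, 0], [1.2, -3.3, 0], [1.2, -3.3, 0], [0, 0, 0], [0, 0, 0], [0, 0, 0]], angular=[[0, 0, 0], [0, 0, 0], [0, 0, 0], [0, 0, 0], [0, 0, 0], [0, 0, 0], [0, 0, 0]])

```text
clock: 31.15
position: [0.4369, -0.1404, 0.1713]
ee_rot: [2.016, 2.409, 0.0]
force: [0.1, -0.8, -0.2]
width: 0.546
gripper_force: 0.0
```

```bash
python3 - <<'E'
from fit import *
p=get("wrist"); save(p,"w6.png"); r=region("mould_plate",p,(.436,-.068))
print(None if r is None else fit("mould_plate",[(p,r)],(.436,-.068,1.79)))
s=get("scene"); save(s,"s6.png",(200,120,360,270),4)
d=get("side"); save(d,"d6.png",(280,150,420,300),4)
E
python3 plan.py 0.4363 -0.0685 0.10 0.22
```

```text
(array([ 0.43619924, -0.06963069,  1.79527207]), np.float64(0.021692672125238177))
pos [ 0.4367 -0.1404  0.1713] j7 0.36 clock 31.35
rot [-0.    -0.    -0.043] shift new frame cm [7.02 1.53 7.13] shift old frame cm [7.08 1.23 7.13]
```

View pics/w6.png

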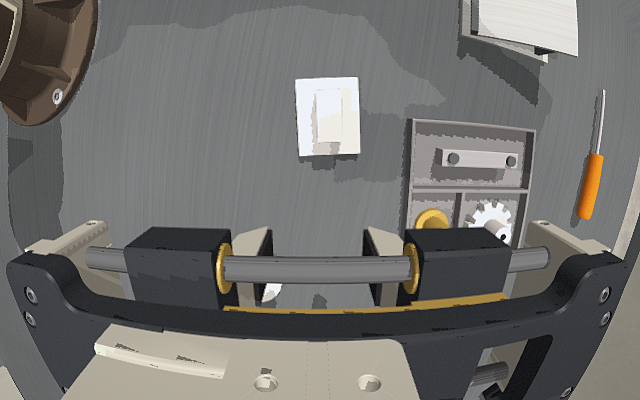

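The wrist picture shows the plate at (328,117) with its rib, plus the bar, gear and bush lying in their compartments. The fit gives the plate at (0.4362, -0.0693) with yaw 1.795.

Call:
carry_out(claw=[5, 5, 5, 5, 5, 5, 5, 5, 5, 5, 5], delta_pos=[[0, 0, 0], [2.3, 0.5, 0], [2.3, 0.5, 0], [2.3, 0.5, 0], [0, 0, 3], [0, 0, 3], [0, 0, 3], [0, 0, 2], [0, 0, 0], [0, 0, 0], [0, 0, 0]], angular=[[0, 0, -0.047], [0, 0, 0], [0, 0, 0], [0, 0, 0], [0, 0, 0], [0, 0, 0], [0, 0, 0], [0, 0, 0], [0, 0, 0], [0, 0, 0], [0, 0, 0]])

```text
clock: 32.45
position: [0.4364, -0.0698, 0.0626]
ee_rot: [1.958, 2.455, 0.002]
force: [-0.4, 0.1, 0.5]
width: 0.545
gripper_force: 0.0
```

```bash
python3 plan.py 0.4362 -0.0693 0.013 0.224
```

```text
pos [ 0.4364 -0.0698  0.0626] j7 0.21 clock 32.45
rot [ 0.002  0.    -0.   ] shift new frame cm [ 0.05 -0.01  4.96] shift old frame cm [ 0.05 -0.02  4.96]
```

Call:
carry_out(claw=[5, 5, 5, 5, 5, 5, 1.5, 1.5, 1.5, 1.5, 1.5, 1.5], delta_pos=[[0, 0, 2], [0, 0, 1.5], [0, 0, 1], [0, 0, 0.4], [0, 0, 0], [0, 0, 0], [0, 0, 0], [0, 0, 0], [0, 0, 0], [0, 0, 0], [0, 0, 0], [0, 0, 0]], angular=[[0, 0, 0], [0, 0, 0], [0, 0, 0], [0, 0, 0], [0, 0, 0], [0, 0, 0], [0, 0, 0], [0, 0, 0], [0, 0, 0], [0, 0, 0], [0, 0, 0], [0, 0, 0]], force=40)

```text
clock: 33.65
position: [0.4355, -0.0697, 0.0128]
ee_rot: [1.959, 2.456, 0.0]
force: [-1.3, -0.5, 3.9]
width: 0.262
gripper_force: 40.0
```

Call:
carry_out(claw=[1.5, 1.5, 1.5, 1.5, 1.5, 1.5, 1.5], delta_pos=[[0, 0, -1], [0, 0, -3], [0, 0, -4], [0, 0, -5], [0, 0, -4], [0, 0, 0], [0, 0, 0]], angular=[[0, 0, 0], [0, 0, 0], [0, 0, 0], [0, 0, 0], [0, 0, 0], [0, 0, 0], [0, 0, 0]])

```text
clock: 34.35
position: [0.4356, -0.0698, 0.1837]
ee_rot: [1.958, 2.454, 0.002]
force: [0.3, 0.2, -1.9]
width: 0.255
gripper_force: 40.0
```

```bash
python3 - <<'E'
from h import *
s=get("scene");d=get("side")
a=cv2.resize(s["frame"][190:270,260:350],(400,356),interpolation=2);b=cv2.resize(d["frame"][155:215,295:365],(400,343),interpolation=2)
W=np.zeros((356,800,3),np.uint8);W[:,:400]=a;W[:343,400:]=b;cv2.imwrite("pics/rest.png",W[:,:,::-1])
E
python3 plan.py 0.50 0.04 0.2 1.66
```

```text
pos [ 0.4343 -0.0697  0.1818] j7 0.24 clock 34.45
rot [-1.000e-03 -2.000e-03 -1.436e+00] shift new frame cm [-7.52 10.34 -1.82] shift old frame cm [ 9.24  8.84 -1.83]
```

View pics/rest.png

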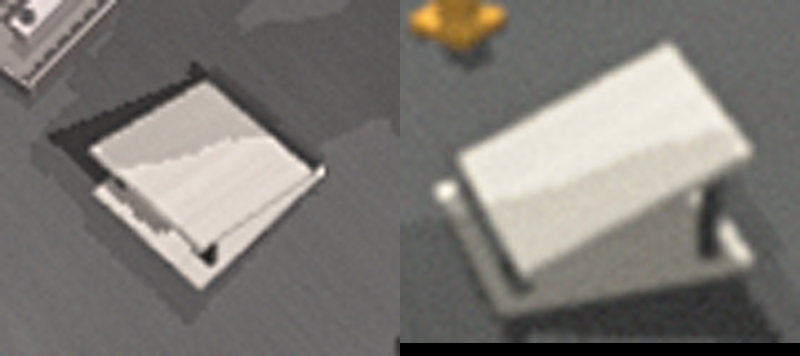

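The crops show the sloping board (low edge towards -x) on posts over a base plate, with its corners clear. I'll look at it from above with the wrist camera on the way, holding the plate.

```bash
python3 plan.py 0.625 0.0 0.225 0.224
```

```text
pos [ 0.4343 -0.0697  0.1818] j7 0.24 clock 34.45
rot [-0.002 -0.001 -0.   ] shift new frame cm [ 2.56 20.14 -4.32] shift old frame cm [ 2.56 20.13 -4.36]
```

Call:
carry_out(claw=[1.5, 1.5, 1.5, 1.5, 1.5, 1.5, 1.5, 1.5, 1.5, 1.5], delta_pos=[[0.4, 2.9, -0.6], [0.4, 2.9, -0.6], [0.4, 2.9, -0.6], [0.4, 2.9, -0.6], [0.4, 2.9, -0.6], [0.4, 2.9, -0.6], [0.3, 2.7, -0.6], [0, 0, 0], [0, 0, 0], [0, 0, 0]], angular=[[0, 0, 0], [0, 0, 0], [0, 0, 0], [0, 0, 0], [0, 0, 0], [0, 0, 0], [0, 0, 0], [0, 0, 0], [0, 0, 0], [0, 0, 0]])

```text
clock: 35.45
position: [0.6239, 0.0006, 0.2231]
ee_rot: [-1.959, -2.454, 0.004]
force: [0.0, 0.1, -1.0]
width: 0.26
gripper_force: 40.0
```

```bash
python3 - <<'E'
from fit import *
import pickle
p=get("wrist"); pickle.dump(p,open("w7.pkl","wb"))
print(arm.observe()["position"])
t=arm.trace("slope_rest",p)[0]; ys,xs=np.where(t["region"]); print(xs.min(),xs.max(),ys.min(),ys.max())
q=(.626,.118,.09); x0,y0=max(xs.min()-20,0),max(ys.min()-10,0); bx=(x0,y0,x0+180,y0+170)
im=p["frame"][bx[1]:bx[3],bx[0]:bx[2]]; print(bx,im.shape)
cv2.imwrite("pics/w7.png",cv2.resize(im,None,fx=3.5,fy=3.5,interpolation=2)[:,:,::-1])
c,s=np.cos(.4),np.sin(.4)
K=np.array([[-.06,.055,.018],[-.06+.13*c,.055,.018+.13*s],[-.06+.13*c,-.055,.018+.13*s],[-.06,-.055,.018]])
print(proj(p,xf(q,K)).round(1).tolist())
E
```

```text
[6.24084353e-01 5.48527532e-04 2.23594657e-01]
279 409 27 137
(np.int64(259), np.int64(17), np.int64(439), np.int64(187)) (170, 180, 3)
[[296.7, 28.4], [408.9, 33.7], [394.8, 135.6], [284.0, 118.5]]
```

View pics/w7.png

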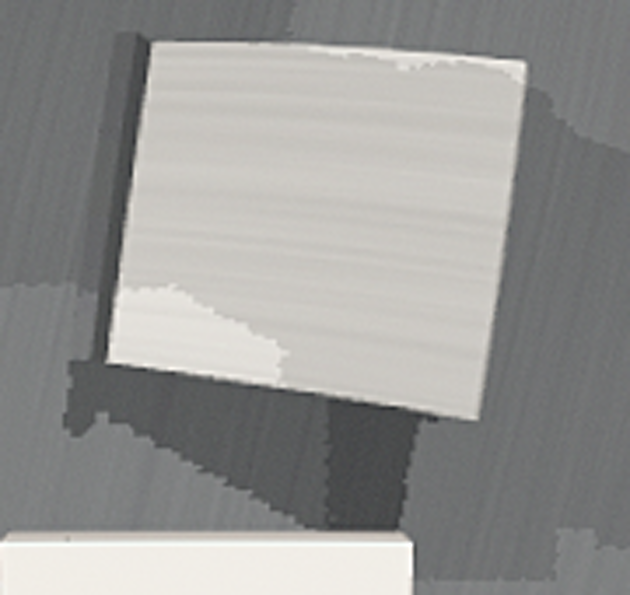

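```bash
python3 - <<'E'
from fit import *
import pickle
from scipy.optimize import least_squares
p=pickle.load(open("w7.pkl","rb"))
c,s=np.cos(.4),np.sin(.4)
K=np.array([[-.053,.055,.021],[-.06+.13*c,.055,.018+.13*s],[-.06+.13*c,-.055,.018+.13*s],[-.053,-.055,.021]])
U=np.array([[302.1,29],[409.3,34.4],[396.1,137],[289.3,120.4]])-[0,0]
o=least_squares(lambda q:(proj(p,xf(q,K))-U).ravel(),[.626,.118,.09]); print(o.x,o.fun.round(1))
q=o.x
n=np.array([-s*np.cos(q[2]),-s*np.sin(q[2]),c]); P=xf(q,np.array([[-.016,0,.037]]))[0]
u=np.array([c*np.cos(q[2]),c*np.sin(q[2]),s])
for off in (.0128,.0128+.004,.0128+.03): print("TCP at height",off,P+n*off, "5mm upslope", P+n*off+u*.005)
E
```

```text
[0.62653734 0.11694951 0.09378922] [ 0.5  0.4 -0.3  0.1 -0.9 -0.5  0.8  0. ]
TCP at height 0.0128 [0.60564501 0.11498427 0.04878958] 5mm upslope [0.61023008 0.11541557 0.05073667]
TCP at height 0.016800000000000002 [0.60409419 0.11483839 0.05247382] 5mm upslope [0.60867925 0.11526969 0.05442092]
TCP at height 0.0428 [0.59401381 0.11389018 0.07642141] 5mm upslope [0.59859887 0.11432148 0.0783685 ]
```

The dark ledge runs along the left edge of the board. The corners are at wrist pixels (302,29), (409,34), (396,137) and (289,120), and they fit to within 1 px.

Call:
carry_out(claw=[1.5, 1.5, 1.5, 1.5, 1.5, 1.5, 1.5, 1.5, 1.5, 1.5, 1.5, 1.5, 1.5], delta_pos=[[0, 0, 0], [0, 0, 0], [0, 0, 0], [0, 0, 0], [0, 0, 0], [0, 0, 0], [0, 0, 0], [0, 0, 0], [0, 0, 0], [0, 0, 0], [0, 0, 0], [0, 0, 0], [0, 0, 0]], angular=[[0, 0, -0.12], [0, 0, -0.12], [0, 0, -0.12], [0, 0, -0.12], [0, 0, -0.12], [0, 0, -0.12], [0, 0, -0.12], [0, 0, -0.12], [0, 0, -0.12], [0, 0, -0.12], [0, 0, -0.12], [0, 0, -0.12], [0, 0, 0]])

```text
clock: 36.85
position: [0.6248, 0.0006, 0.2246]
ee_rot: [0.148, -3.138, 0.0]
force: [0.1, -0.3, -1.5]
width: 0.258
gripper_force: 40.0
```

```bash
python3 plan.py 0.5986 0.1143 0.13 1.6646 0.4 0.0938
```

```text
pos [6.248e-01 6.000e-04 2.246e-01] j7 1.41 clock 36.85
rot [-0.    -0.4    0.001] shift new frame cm [ 5.1  11.57  8.11] shift old frame cm [ 1.53 11.57  9.46]
```

Call:
carry_out(claw=[1.5, 1.5, 1.5, 1.5, 1.5, 1.5, 1.5, 1.5, 1.5, 1.5], delta_pos=[[0.5, 2.9, 0], [0.5, 2.9, 0], [0.5, 2.9, 0], [0, 2.9, 0], [0, 0, 0], [0, 0, 0], [0, 0, 0], [0, 0, 0], [0, 0, 0], [0, 0, 0]], angular=[[0, 0, 0], [0, 0, 0], [0, 0, 0], [0, 0, 0], [0, -0.1, 0], [0, -0.1, 0], [0, -0.1, 0], [0, -0.1, 0], [0, 0, 0], [0, 0, 0]])

```text
clock: 37.85
position: [0.5993, 0.1149, 0.2251]
ee_rot: [-0.125, 2.741, 0.025]
force: [-0.6, -0.0, -0.9]
width: 0.255
gripper_force: 40.0
```

```bash
python3 plan.py 0.5986 0.1143 0.0784 1.6646 0.4 0.0938
```

```text
pos [0.5993 0.1149 0.2251] j7 1.02 clock 37.85
rot [-0.001 -0.002 -0.003] shift new frame cm [ 5.78 -0.05 13.48] shift old frame cm [ 5.76 -0.05 13.49]
```

Call:
carry_out(claw=[1.5, 1.5, 1.5, 1.5, 1.5, 1.5, 1.5, 1.5, 1.5], delta_pos=[[0.95, 0, 2.2], [0.95, 0, 2.2], [0.95, 0, 2.2], [0.95, 0, 2.2], [0.95, 0, 2.2], [0.95, 0, 2.2], [0, 0, 0], [0, 0, 0], [0, 0, 0]], angular=[[0, 0, 0], [0, 0, 0], [0, 0, 0], [0, 0, 0], [0, 0, 0], [0, 0, 0], [0, 0, 0], [0, 0, 0], [0, 0, 0]])

```text
clock: 38.75
position: [0.6002, 0.1155, 0.0823]
ee_rot: [-0.126, 2.737, 0.026]
force: [1.0, 0.1, -2.0]
width: 0.257
gripper_force: 40.0
```

```bash
python3 - <<'E'
from h import *
p=get("wrist");d=get("side")
b=cv2.resize(d["frame"][130:220,280:400],(400,300),interpolation=2);a=cv2.resize(p["frame"],(400,250),interpolation=cv2.INTER_AREA)
W=np.zeros((300,800,3),np.uint8);W[:250,:400]=a;W[:,400:]=b;cv2.imwrite("pics/pre.png",W[:,:,::-1])
E
python3 plan.py 0.6087 0.1153 0.0544 1.6646 0.4 0.0938
```

```text
pos [0.5998 0.1153 0.0823] j7 0.67 clock 38.85
rot [-0.     0.002 -0.002] shift new frame cm [ 0.27 -0.08  2.92] shift old frame cm [ 0.28 -0.08  2.92]
```

View pics/pre.png

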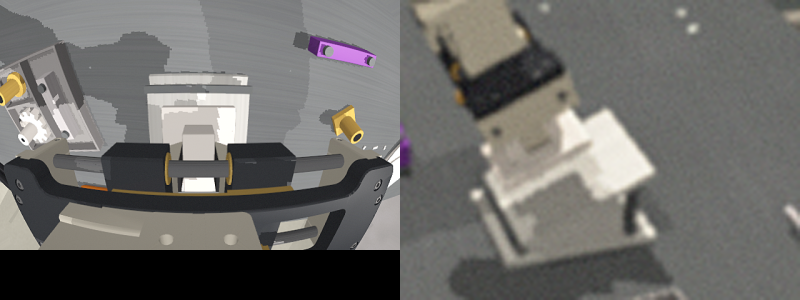

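The plate hangs parallel to the slope and square to it. The dark ledge shows at (200,88) in the left half, just below the plate's low edge. Lowering along the slope normal.

Call:
carry_out(claw=[1.5, 1.5, 1.5, 1.5, 1.5, 1.5, 1.5], delta_pos=[[0.2, -0.1, 1.2], [0, 0, 1], [0, 0, 0.6], [0, 0, 0.2], [0, 0, 0], [0, 0, 0], [0, 0, 0]], angular=[[0, 0, 0], [0, 0, 0], [0, 0, 0], [0, 0, 0], [0, 0, 0], [0, 0, 0], [0, 0, 0]])

```text
clock: 39.55
position: [0.6085, 0.1152, 0.0528]
ee_rot: [-0.128, 2.739, 0.026]
force: [-1.0, -0.2, -1.0]
width: 0.258
gripper_force: 40.0
```

```bash
python3 plan.py 0.6056 0.1150 0.0488 1.6646 0.4 0.0938
```

```text
pos [0.6085 0.1152 0.0528] j7 0.61 clock 39.55
rot [-0.     0.    -0.001] shift new frame cm [0.43 0.   0.25] shift old frame cm [0.43 0.   0.25]
```

Call:
carry_out(claw=[1.5, 1.5, 1.5, 1.5, 1.5, 1.5, 1.5], delta_pos=[[0, 0, 0.1], [0, 0, 0.1], [0.1, 0, 0], [0.1, 0, 0], [0.1, 0, 0], [0, 0, 0], [0, 0, 0]], angular=[[0, 0, 0], [0, 0, 0], [0, 0, 0], [0, 0, 0], [0, 0, 0], [0, 0, 0], [0, 0, 0]])

```text
clock: 40.25
position: [0.6064, 0.1151, 0.0495]
ee_rot: [-0.128, 2.739, 0.026]
force: [-0.7, 1.7, 2.4]
width: 0.26
gripper_force: 40.0
```

```bash
python3 plan.py 0.6056 0.1150 0.0488 1.6646 0.4 0.0938
```

```text
pos [0.6064 0.1151 0.0495] j7 0.59 clock 40.25
rot [-0.  0. -0.] shift new frame cm [0.11 0.   0.03] shift old frame cm [0.11 0.   0.03]
```

Call:
carry_out(claw=[1.5, 1.5, 1.5, 1.5], delta_pos=[[0.1, 0, 0], [0.1, 0, 0], [0, 0, 0], [0, 0, 0]], angular=[[0, 0, 0], [0, 0, 0], [0, 0, 0], [0, 0, 0]])

```text
clock: 40.65
position: [0.6052, 0.115, 0.049]
ee_rot: [-0.127, 2.738, 0.026]
force: [2.4, 0.0, 1.9]
width: 0.26
gripper_force: 40.0
```

```bash
python3 - <<'E'
from h import *
print(arm.observe()["force"])
d=get("side");s=get("scene")
b=cv2.resize(d["frame"][130:220,280:400],(400,300),interpolation=2)
cv2.imwrite("pics/home.png",np.hstack([b,cv2.resize(s["frame"][180:270,250:370],(400,300),interpolation=2)])[:,:,::-1])
E
python3 plan.py 0.6056 0.1150 0.0488 1.6646 0.4 0.0938
```

```text
[2.40446377 0.03230525 1.92426372]
pos [0.6052 0.1149 0.049 ] j7 0.58 clock 40.75
rot [-0.     0.001 -0.001] shift new frame cm [-0.03  0.01  0.03] shift old frame cm [-0.03  0.01  0.03]
```

Call:
carry_out(claw=[1.5, 1.5, 1.5], delta_pos=[[0.15, 0, 0.03], [0, 0, 0], [0, 0, 0]], angular=[[0, 0, 0], [0, 0, 0], [0, 0, 0]])

```text
clock: 41.05
position: [0.6052, 0.1149, 0.049]
ee_rot: [-0.127, 2.736, 0.027]
force: [5.5, -0.4, 7.2]
width: 0.258
gripper_force: 40.0
```

The arm has stopped moving and the force has risen, so the plate is against the ledge. Releasing and backing off.

Call:
carry_out(claw=[3.8, 3.8, 3.8, 3.8, 3.8, 3.8, 3.8, 3.8, 3.8, 3.8, 3.8, 3.8, 3.8], delta_pos=[[0, 0, 0], [0, 0, 0], [0, 0, 0], [0, 0, 0], [-0.1, 0, -1], [0, 0, -2], [0, 0, -3], [0, 0, -4], [0, 0, -4], [0, 0, -4], [0, 0, 0], [0, 0, 0], [0, 0, 0]], angular=[[0, 0, 0], [0, 0, 0], [0, 0, 0], [0, 0, 0], [0, 0, 0], [0, 0, 0], [0, 0, 0], [0, 0, 0], [0, 0, 0], [0, 0, 0], [0, 0, 0], [0, 0, 0], [0, 0, 0]])

```text
clock: 42.35
position: [0.5342, 0.1077, 0.2128]
ee_rot: [-0.127, 2.74, 0.025]
force: [0.7, -0.2, -0.0]
width: 0.415
gripper_force: 0.0
```

```bash
python3 - <<'E'
from h import *
print(arm.observe()["position"])
w=get("wrist");d=get("side");s=get("scene")
W=np.zeros((600,800,3),np.uint8)
W[:300,:400]=cv2.resize(d["frame"][150:285,270:450],(400,300),interpolation=2)
W[:300,400:]=cv2.resize(s["frame"][140:260,220:380],(400,300),interpolation=2)
W[300:,:480]=cv2.resize(w["frame"],(480,300),interpolation=cv2.INTER_AREA)
cv2.imwrite("pics/end.png",W[:,:,::-1])
E
```

```text
[0.53415886 0.10773912 0.21281075]
```

View pics/end.png

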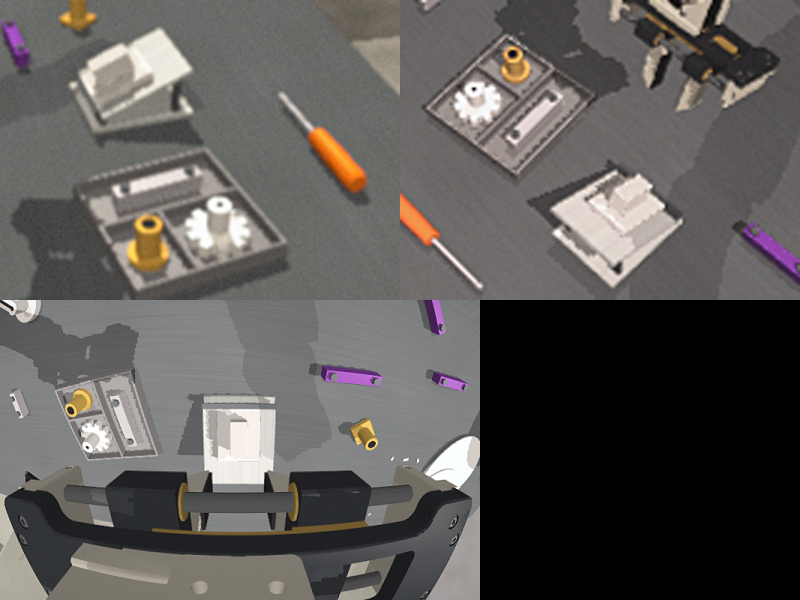

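The closing picture shows the bar, gear and bush in their compartments at side-crop (155,185), (217,230) and (148,243). The plate lies flat on the slope at (115,75) with its low edge at the ledge, and the look-alikes that show in it (square bush, short bar, disc) and the screwdriver are where they were. Handing in.

```bash
python3 -c "
from cell import arm
print(arm.sign_off())"
```

```text
the job is handed in; nothing more can be done
None
```

The job is handed in at about 42 s of the 118 s allowed: the bar, gear and bush are in their tray compartments, the plate is on the rest against the ledge, and I didn't touch the look-alikes or the screwdriver.

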